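Seat and clamp a scroll roller in its vee jig

ROBOT

A 6-joint arm with a two-finger parallel gripper is mounted at the origin on the work surface. World frame = base frame: x ahead of the robot, y to its left, z up, the work surface at z = 0. Lengths are in m, angles in rad, forces in N, time in s.
With the tool pointing down it reaches from about 0.35 to 0.925 m from the base axis. Payload 6.4 kg.
Tool frame: the origin (TCP) lies on the mounting face of the last link; the fingertips stand 173 mm ahead of it and the grasp point (between the pads) lies 155 mm ahead of it (grip_point_offset is the distance from the TCP to the grasp point, in m); z points along the fingers, y is the line along which they close (so a half turn about z gives the same grasp; the last joint's range is limited). The gripper opens to 85 mm and grips with 20 to 120 N. Pads are 22 mm wide; open, the fingers measure 114 mm over their backs; the gripper's body (76 mm by 85 mm) begins 54 mm behind the grasp point. The pads swing forward as they close: fully open they stand 13 mm farther back than shut.
Start: joints at [-1.419, 0.245, 1.558, -0, 1.339, -0.174], TCP at [0.208, -0.616, 0.405] pointing down, gripper open.
Joint ranges: [-3.13, 3.13], [-1.02, 2.26], [0.13, 2.54], [-0.95, 4.09], [0.21, 2.88], [-2.74, 2.74]. Speed limits (rad/s): [2.57, 2.57, 3.14, 3.14, 3.14, 3.14].

INTERFACE

Orientations are given as a 3x3 rotation matrix whose columns are the frame's x, y, z axes.
In Python, from station import get_state, read_camera, sign_off, grip_point_offset gives the robot as it stands.
- The arm moves only by the tool play_rows, never from a script. Its argument "targets" is a list of rows, each an object with "hand": the finger opening in mm, from 0 to 85.4; "delta_pos": the shift along the world's x, y, z in mm, a list of three; "twist": the turn, a rotation vector about the world's x, y, z in degrees, a list of three. A call has 1 to 5 rows; each row shifts and turns the commanded pose from where the row before left it; what a row does not reach is not made up. A row lasts 1/10 s, in which the tool goes at most 50 mm and 8.59 degrees, less where a joint would pass 70% of its speed; a pose out of reach is approached as far as the arm can. A call is refused whole if a number of a shift passes 50 or a number of a turn 8.59, either way. A call with a gripper value outside its range is refused whole. The fingers move at their own pace and stop on an object; "force" is the grip in N (left out, the last holds). Time passes only in rows, so rows that do not move let the fingers close. It gives the time, the measured TCP pose, the force, the opening and the grip force at its end, in the units of the state.
- get_state(): the state, without advancing time (a new reading comes with each control period).
- read_camera(name): name is "scene" or "top"; returns a dict with "pixels" (420x560x3 uint8, red, green, blue), "K" (3x3 intrinsics, pixels), "pose" (4x4, takes a point from camera to world coordinates). Camera axes: x right, y down, z forward; pixel columns grow to the right and rows downward; lengths in m; the calibration is good to about 2 mm. A picture is of the moment at which its call begins. There is no depth.
- sign_off(): hands the job in; it is judged then, once.
The state is a dict: "clock": time; "joint_positions": joint angles; "qvel": joint speeds; "joint_torque": joint torques, N m; "ee_pos": TCP position; "orientation": TCP orientation; "force": force on the tool from outside, world axes, zero at the start; "wrist_torque": the same for the moment, N m; "opening": finger opening in m; "grip_force": force on a finger pad.
Only numpy, scipy, OpenCV 4.12 (cv2) and the standard library are available. Lean on these libraries where they do the work, as an engineer would, in place of code of your own. Each camera call takes 0.05 s, during which the arm holds its last target. There are 200 camera calls.

TASK

The wooden scroll roller lies on the flat deck of the jig: roll it along the deck, without lifting it off, until it drops into the vee trough, and let go so that it centres itself there. Then press the clamp's plunger down by its cap until its sprung pad presses on the roller with about 5 to 10 newtons, no harder, and leave it clamped so. Push only gently on the roller, and leave the other things where they are.

Things in the scene. Friction and masses are not known exactly. Their poses are not given: they have to be found in the camera images.
- roller: plain wooden dowel, 30 mm diameter over 260 mm of length, with a thin 16 mm tenon 15 mm long at each end; 0.1 to 0.2 kg. Origin at its centre, on its axis; its own y axis runs along the dowel (x and z turn as it rolls). It starts on the jig's deck, between the deck's near ridge and the vee, a little askew
- seat (a point): where the roller's centre lies when it rests in the vee, 41 mm above the table. Axes are the jig's: y along the vee, x the way to roll (deck to vee), z up. The 90 degree vee, 270 mm long, opens at x = -20 mm at deck height, has its bottom line 21 mm below this point, and its far side rises to x = +36 mm, 56 mm above the table
- deck (a point): middle of the flat top of the jig's deck, 40 mm above the table; axes as seat's, 110 mm before the seat. The plywood deck, fixed to the table, is 270 mm wide (y) and runs from x = -90 mm (with a ridge 6 mm wide, 5 mm high there) to x = +90 mm, the vee's edge. A roller whose axis passes that edge drops into the vee by itself and settles
- plunger: clamp plunger over the vee, 95 mm from its middle towards +y: upright steel stem with a flat black cap, 36 mm diameter, 11 mm thick. Origin: middle of the cap's top, 199 to 205 mm above the table at the start. Pushed straight down it slides up to 58 mm from its highest place with a drag of about 7 to 8 N and stays where it is left. It runs in the clamp arm and carries a sprung pad
- clamp_arm (a point): middle of the clamp arm's top, 131 mm above the table, on the plunger's axis; the arm is held by a post beyond the vee. Below it hangs the 22 mm rubber pad; its spring gives 6 N per mm over 3 mm, then stops dead. A screw sets the pad 98 to 122 mm below the cap's top, differently each time and not measured: contact must be felt. The roller passes freely below the raised pad
- ink_bottle: black ink bottle, 60 mm diameter, 170 mm tall, standing beside the jig; bystander. Origin at the middle of its underside
- brush: brush with a bamboo handle 10 mm thick, 240 mm long, lying beside the deck; bystander
- brush_long: a longer brush, 260 mm, lying on the left of the table; bystander
- paperweight: dark steel bar 200 x 26 x 16 mm lying beside the deck on the other side; bystander
- end_knob: small turned wooden knob, 30 mm diameter, 30 mm tall, standing on the jig's base behind the vee; bystander
- water_pot: small white bowl, 80 mm across, 50 mm tall; bystander
- ink_tray: black inkstone tray 130 x 200 x 28 mm; bystander

How it is judged:
By the outcome, as a careful person would: the job done as asked, in the order asked, and still so for the second after the job is handed in, with the robot touching nothing.
It also fails if it takes over 51 s, if anything falls off the work surface, if the arm or the gripper's body presses on something with over 40 N, if the wrist force passes 120 N, or if a joint passes its speed limit or range.

## Working session

There is one attempt and no reset: what is moved stays moved. The work goes in short steps, Python scripts to look and compute and a tool call to move; the robot and the scene stay as the last step left them, time stands still between calls to the robot, and variables do not carry over. Pictures are saved under pics/ and viewed, at most 10 in all, crops included, and the job is handed in when it is done.

Besides the shell and the picture viewer there is one more tool, called after "Emit:" by a JSON object that holds its "api" and its "payload", one argument or row to a line. play_rows: Moves the arm, as the interface text tells. Its arguments: {"type":"object","properties":{"targets":{"type":"array","items":{"type":"object","properties":{"hand":{"type":"number"},"delta_pos":{"type":"array","items":{"type":"number"}},"twist":{"type":"array","items":{"type":"number"}}}}},"force":{"type":"number"}},"required":["targets"]}

```bash
mkdir -p pics; cat > h.py <<'E'
import numpy as np, cv2
from station import get_state, read_camera, sign_off, grip_point_offset
def snap(n,f):
    c=read_camera(n); cv2.imwrite('pics/'+f,cv2.cvtColor(c['pixels'],cv2.COLOR_RGB2BGR)); np.savez('pics/'+f+'.npz',**c); return c
def ray(c,u,v):
    d=np.linalg.inv(c['K'])@[u,v,1]; P=c['pose']; return P[:3,3],P[:3,:3]@d
def onz(c,u,v,z):
    o,d=ray(c,u,v); return o+d*(z-o[2])/d[2]
def tri(c1,p1,c2,p2):
    o1,d1=ray(c1,*p1);o2,d2=ray(c2,*p2)
    s=np.linalg.lstsq(np.c_[d1,-d2],o2-o1,rcond=None)[0]; a=o1+s[0]*d1;b=o2+s[1]*d2
    return (a+b)/2,np.linalg.norm(a-b)
def proj(c,p):
    P=c['pose'];q=c['K']@(P[:3,:3].T@(np.array(p)-P[:3,3]));return q[:2]/q[2]
E
python3 - <<'E'
from h import *
s=get_state();print({k:np.round(v,3).tolist() for k,v in s.items()},grip_point_offset)
for n in('scene','top'):
    c=snap(n,n+'0.png');print(n,c['K'].tolist(),np.round(c['pose'],3).tolist())
    im=cv2.imread(f'pics/{n}0.png');cv2.imwrite(f'pics/{n}0b.png',cv2.resize(im,(800,600),interpolation=cv2.INTER_CUBIC))
E
```

```text
{'clock': 0.0, 'joint_positions': [-1.419, 0.246, 1.559, 0.0, 1.339, -0.174], 'qvel': [-0.001, 0.001, -0.001, 0.001, -0.0, -0.001], 'joint_torque': [-0.0, -42.951, -32.613, -0.0, 0.005, 0.0], 'ee_pos': [0.208, -0.616, 0.404], 'orientation': [[0.947, 0.32, -0.0], [0.32, -0.947, 0.002], [0.0, -0.002, -1.0]], 'force': [-0.224, 0.477, 0.392], 'wrist_torque': [-0.021, -0.017, 0.045], 'grip_force': 0.0, 'opening': 0.085} 0.1547
scene [[479.30656936142606, 0.0, 276.4596884238679], [0.0, 479.30656936142606, 212.11381732089225], [0.0, 0.0, 1.0]] [[0.424, 0.759, -0.494, 1.128], [0.905, -0.362, 0.223, -0.286], [-0.01, -0.542, -0.84, 1.158], [0.0, 0.0, 0.0, 1.0]]
top [[459.44443681063495, 0.0, 283.47572511011407], [0.0, 459.44443681063495, 207.30762985758753], [0.0, 0.0, 1.0]] [[0.014, -0.995, 0.096, 0.416], [-1.0, -0.015, -0.009, 0.02], [0.01, -0.096, -0.995, 1.568], [0.0, 0.0, 0.0, 1.0]]
```

View pics/scene0b.png

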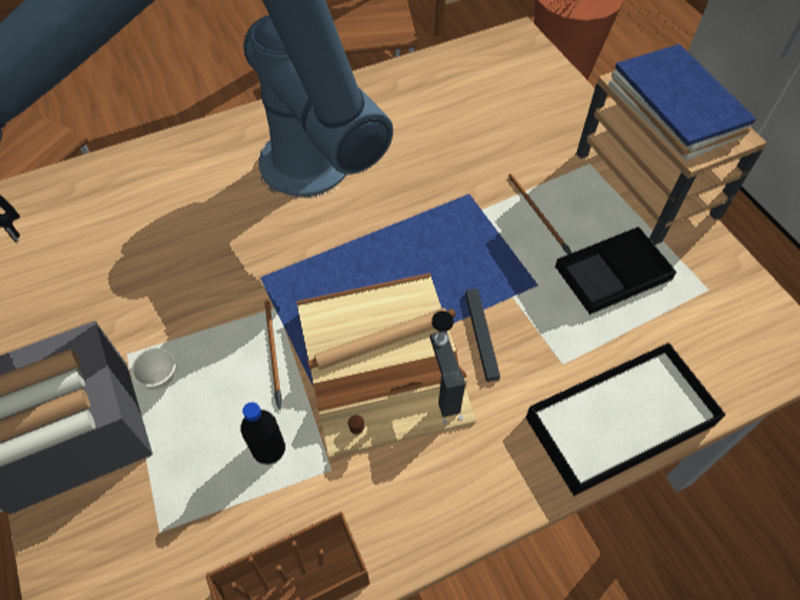

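View pics/top0b.png

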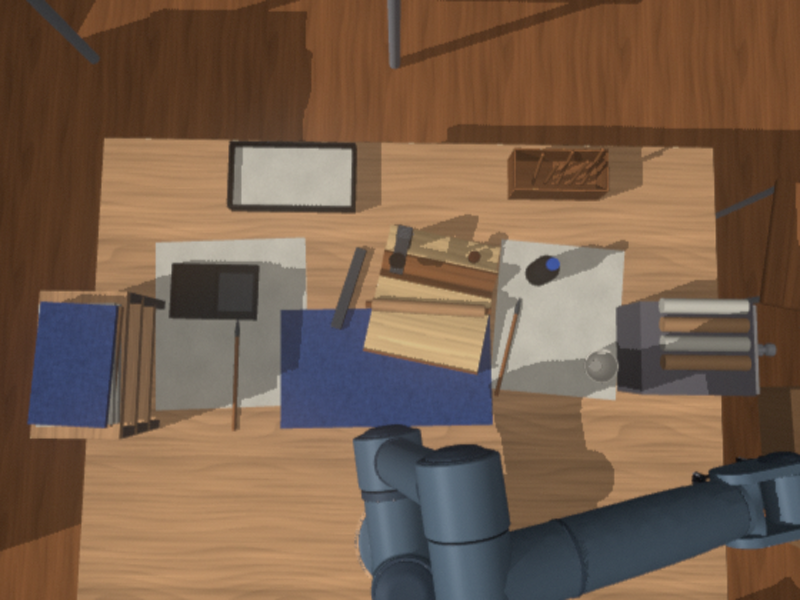

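The scene view shows the jig at about (380,360), with the roller from (312,362) to (450,315) and the cap at (442,320). The top view shows the deck at (430,330) and the cap at (397,260). I'll enlarge both.

```bash
python3 - <<'E'
import cv2
a=cv2.imread('pics/scene0.png')[180:330,190:360];b=cv2.imread('pics/top0.png')[150:270,245:365]
cv2.imwrite('pics/sc.png',cv2.resize(a,None,fx=4,fy=4,interpolation=cv2.INTER_CUBIC))
cv2.imwrite('pics/tc.png',cv2.resize(b,None,fx=5,fy=5,interpolation=cv2.INTER_CUBIC))
E
```

```text
(no output)
```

View pics/sc.png

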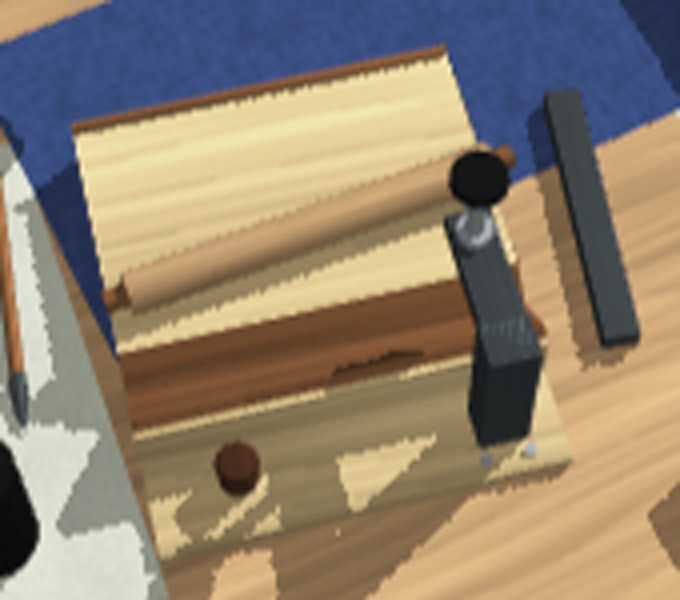

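View pics/tc.png

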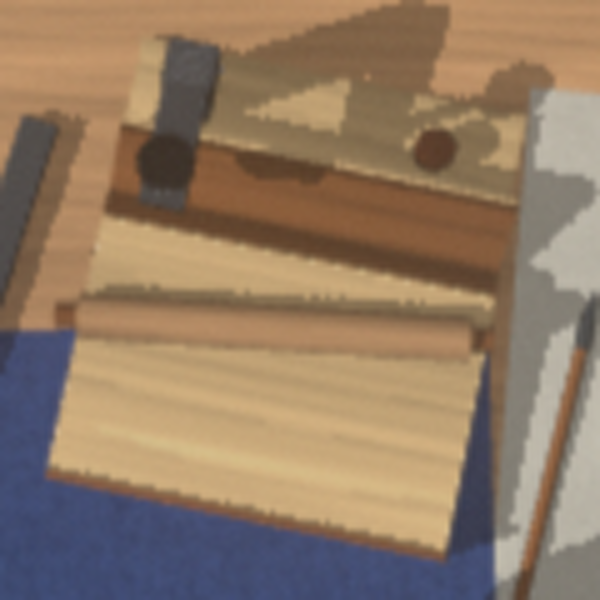

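```bash
cat > m.py <<'E'
from h import *
S=dict(np.load('pics/scene0.png.npz'));T=dict(np.load('pics/top0.png.npz'))
s=lambda x,y:(x/4+190-.4,y/4+180-.4); t=lambda x,y:(x/5+245-.4,y/5+150-.4)
pts={'cap':((480,174),(166,160)),'ridgeL':((75,125),(445,555)),'ridgeR':((444,48),(49,472)),'edgeL':((118,353),(496,294)),'edgeR':((520,266),(107,213)),
'tenL':((112,296),(483,342)),'tenR':((510,156),(62,315)),'rolL':((128,281),(472,339)),'farL':((135,432),(520,204)),'knob':((238,458),(436,148))}
R={}
for k,(a,b) in pts.items():
    p,e=tri(S,s(*a),T,t(*b));R[k]=p;print(k,np.round(p*1e3),round(e*1e3,1))
E
python3 m.py
```

```text
cap [625.  26. 200.] 1.3
ridgeL [ 389. -160.   48.] 0.8
ridgeR [440. 101.  45.] 0.7
edgeL [ 563. -196.   42.] 1.7
edgeR [615.  67.  38.] 3.1
tenL [ 529. -185.   55.] 1.7
tenR [544.  96.  54.] 3.5
rolL [ 531. -175.   69.] 1.4
farL [ 623. -208.   52.] 1.8
knob [ 661. -155.   39.] 0.3
```

Emit:
{"api": "play_rows", "payload": {
  "targets": [
    {"hand": 85,"delta_pos": [21,44,0],"twist": [0,0,-2]},
    {"hand": 85,"delta_pos": [21,44,0],"twist": [0,0,-2]},
    {"hand": 85,"delta_pos": [21,44,0],"twist": [0,0,-2]},
    {"hand": 85,"delta_pos": [21,44,0],"twist": [0,0,-2]},
    {"hand": 85,"delta_pos": [21,44,0],"twist": [0,0,-2]}
  ]
}}

```text
clock: 0.6
ee_pos: [0.3134, -0.3939, 0.4042]
orientation: [[0.989, 0.149, -0.0], [0.149, -0.989, 0.001], [-0.0, -0.001, -1.0]]
force: [0.4, 0.6, -0.1]
opening: 0.0848
grip_force: 0.0
```

Emit:
{"api": "play_rows", "payload": {
  "targets": [
    {"hand": 85,"delta_pos": [21,44,0],"twist": [0,0,-2]},
    {"hand": 85,"delta_pos": [21,44,0],"twist": [0,0,-2]},
    {"hand": 85,"delta_pos": [21,44,0],"twist": [0,0,-2]},
    {"hand": 85,"delta_pos": [21,44,0],"twist": [0,0,-2]},
    {"hand": 85,"delta_pos": [21,44,0],"twist": [0,0,-2]}
  ]
}}

```text
clock: 1.1
ee_pos: [0.4183, -0.1738, 0.4045]
orientation: [[1.0, -0.025, 0.0], [-0.025, -1.0, 0.0], [0.0, -0.0, -1.0]]
force: [1.1, -0.4, 0.4]
opening: 0.0849
grip_force: 0.0
```

Emit:
{"api": "play_rows", "payload": {
  "targets": [
    {"hand": 85,"delta_pos": [21,44,0],"twist": [0,0,-2]},
    {"hand": 85,"delta_pos": [21,44,0]},
    {"hand": 85,"delta_pos": [20,43,0]},
    {"hand": 85,"delta_pos": [0,0,0]},
    {"hand": 85,"delta_pos": [0,0,0]}
  ]
}}

```text
$.targets[1]: bad value
```

Emit:
{"api": "play_rows", "payload": {
  "targets": [
    {"hand": 85,"delta_pos": [21,44,0],"twist": [0,0,-1.6]},
    {"hand": 85,"delta_pos": [21,44,0],"twist": [0,0,0]},
    {"hand": 85,"delta_pos": [21,43,0],"twist": [0,0,0]},
    {"hand": 85,"delta_pos": [0,0,-45],"twist": [0,0,0]},
    {"hand": 85,"delta_pos": [0,0,-45],"twist": [0,0,0]}
  ]
}}

```text
clock: 1.6
ee_pos: [0.4818, -0.0432, 0.3148]
orientation: [[0.999, -0.047, 0.004], [-0.047, -0.999, -0.001], [0.004, 0.001, -1.0]]
force: [0.2, 0.4, 0.0]
opening: 0.0854
grip_force: 0.0
```

Emit:
{"api": "play_rows", "payload": {
  "targets": [
    {"hand": 85,"delta_pos": [0,0,-20],"twist": [0,0,0]},
    {"hand": 85,"delta_pos": [0,0,0],"twist": [0,0,0]}
  ]
}}

```text
clock: 1.8
ee_pos: [0.4794, -0.0441, 0.2908]
orientation: [[0.999, -0.051, -0.008], [-0.051, -0.999, 0.003], [-0.008, -0.002, -1.0]]
force: [0.5, -0.2, 1.1]
opening: 0.085
grip_force: 0.0
```

```bash
python3 - <<'E'
from h import *
s=get_state();print(s['ee_pos'],s['force'])
a=snap('scene','s1.png');b=snap('top','t1.png')
a=cv2.imread('pics/s1.png')[100:330,170:370];b=cv2.imread('pics/t1.png')[150:270,245:365]
cv2.imwrite('pics/c1.png',np.hstack([cv2.resize(a,(400,460),interpolation=2),cv2.resize(b,(400,400),interpolation=2)[:,:] if 0 else cv2.copyMakeBorder(cv2.resize(b,(400,400),interpolation=2),0,60,0,0,0)]))
E
```

```text
[ 0.4794219  -0.04408389  0.29077639] [ 0.45231559 -0.16855123  1.11558932]
```

View pics/c1.png

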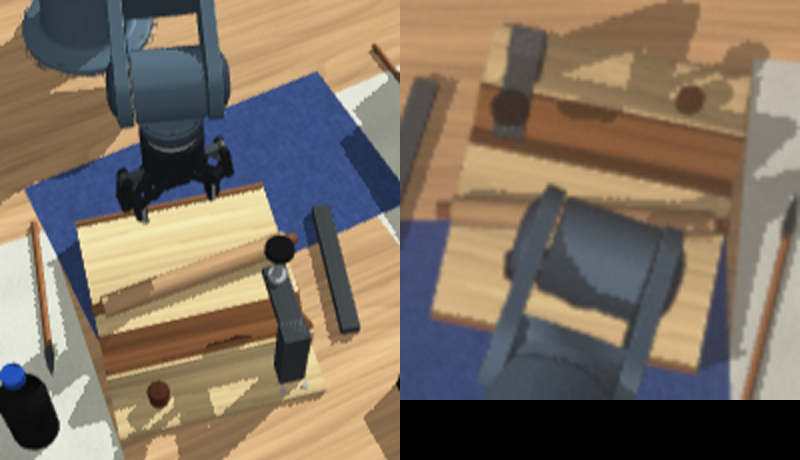

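The gripper stands behind the roller, with tips at about (145,218) and (213,193) in the left crop. I'll check the tip length, then descend.

```bash
python3 - <<'E'
from h import *
S=dict(np.load('pics/s1.png.npz'))
for L in(.15,.16,.173):print(L,[proj(S,[.4794+k*.052,-.0441+k*.999,.2908-L]).round(1).tolist() for k in(.046,0,-.046)])
E
```

```text
0.15 [[275.0, 195.6], [258.4, 201.3], [241.5, 207.0]]
0.16 [[275.1, 197.8], [258.5, 203.4], [241.8, 209.2]]
0.173 [[275.1, 200.6], [258.8, 206.2], [242.1, 211.9]]
```

Emit:
{"api": "play_rows", "payload": {
  "targets": [
    {"hand": 85,"delta_pos": [0,0,-35],"twist": [0,0,0]},
    {"hand": 85,"delta_pos": [0,0,-30],"twist": [0,0,0]},
    {"hand": 85,"delta_pos": [0,0,0],"twist": [0,0,0]}
  ]
}}

```text
clock: 2.2
ee_pos: [0.4802, -0.0447, 0.2282]
orientation: [[0.999, -0.052, -0.004], [-0.052, -0.999, 0.001], [-0.004, -0.001, -1.0]]
force: [0.9, -0.1, -0.9]
opening: 0.0852
grip_force: 0.0
```

Emit:
{"api": "play_rows", "payload": {
  "targets": [
    {"hand": 85,"delta_pos": [0,0,-10],"twist": [0,0,0]},
    {"hand": 85,"delta_pos": [0,0,-6],"twist": [0,0,0]},
    {"hand": 85,"delta_pos": [10,-1,0],"twist": [0,0,0]},
    {"hand": 85,"delta_pos": [8,0,0],"twist": [0,0,0]},
    {"hand": 85,"delta_pos": [4,0,0],"twist": [0,0,0]}
  ]
}}

```text
clock: 2.7
ee_pos: [0.5046, -0.0461, 0.2148]
orientation: [[0.999, -0.051, 0.003], [-0.051, -0.999, -0.001], [0.003, 0.001, -1.0]]
force: [-0.3, 0.6, -0.0]
opening: 0.085
grip_force: 0.0
```

Emit:
{"api": "play_rows", "payload": {
  "targets": [
    {"hand": 85,"delta_pos": [2,0,0],"twist": [0,0,0]},
    {"hand": 85,"delta_pos": [2,0,0],"twist": [0,0,0]},
    {"hand": 85,"delta_pos": [2,0,0],"twist": [0,0,0]},
    {"hand": 85,"delta_pos": [2,0,0],"twist": [0,0,0]},
    {"hand": 85,"delta_pos": [0,0,0],"twist": [0,0,0]}
  ]
}}

```text
clock: 3.2
ee_pos: [0.5112, -0.0458, 0.2137]
orientation: [[0.999, -0.051, 0.0], [-0.051, -0.999, -0.0], [0.0, 0.0, -1.0]]
force: [-0.5, 0.1, -0.3]
opening: 0.085
grip_force: 0.0
```

```bash
cat > see.py <<'E'
import sys
from h import *
n=sys.argv[1];s=get_state();print(s['clock'],s['ee_pos'].round(4) if hasattr(s['ee_pos'],'round') else s['ee_pos'],np.round(s['force'],1))
snap('scene',n+'s.png');snap('top',n+'t.png')
a=cv2.imread(f'pics/{n}s.png')[180:330,190:340];b=cv2.imread(f'pics/{n}t.png')[150:270,245:365]
cv2.imwrite(f'pics/{n}.png',np.hstack([cv2.resize(a,(400,400),interpolation=2),cv2.resize(b,(400,400),interpolation=2)]))
E
python3 see.py a
```

```text
3.2 [ 0.5112 -0.0458  0.2137] [-0.5  0.1 -0.3]
```

View pics/a.png

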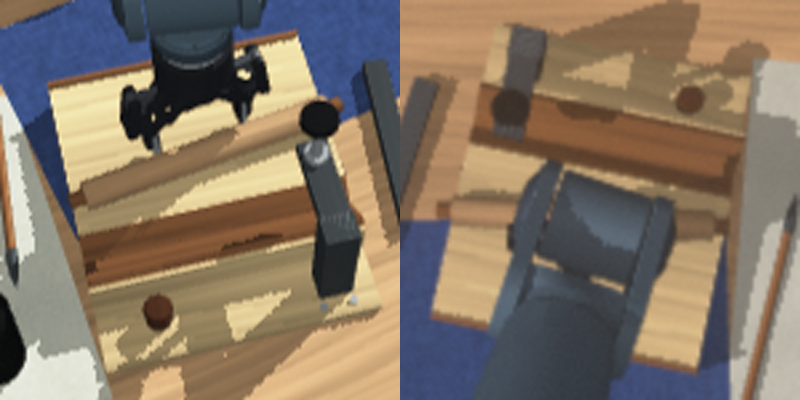

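The fingers stand about to touch the unmoved roller. Now I'll roll it while turning to the jig's heading.

Emit:
{"api": "play_rows", "payload": {
  "targets": [
    {"hand": 85,"delta_pos": [2,0,0],"twist": [0,0,-0.8]},
    {"hand": 85,"delta_pos": [2,0,0],"twist": [0,0,-0.8]},
    {"hand": 85,"delta_pos": [2,-0.5,0],"twist": [0,0,-0.8]},
    {"hand": 85,"delta_pos": [2,-0.5,0],"twist": [0,0,-0.8]},
    {"hand": 85,"delta_pos": [2,-0.5,0],"twist": [0,0,-0.8]}
  ]
}}

```text
clock: 3.8
ee_pos: [0.5213, -0.0474, 0.2137]
orientation: [[0.993, -0.122, 0.0], [-0.122, -0.993, -0.0], [0.0, 0.0, -1.0]]
force: [-0.5, -0.5, 0.7]
opening: 0.0852
grip_force: 0.1
```

Emit:
{"api": "play_rows", "payload": {
  "targets": [
    {"hand": 85,"delta_pos": [2,-0.5,0],"twist": [0,0,-0.9]},
    {"hand": 85,"delta_pos": [2,-0.5,0],"twist": [0,0,-0.9]},
    {"hand": 85,"delta_pos": [2,-0.5,0],"twist": [0,0,-0.9]},
    {"hand": 85,"delta_pos": [2,-0.5,0],"twist": [0,0,-0.9]},
    {"hand": 85,"delta_pos": [2,-0.5,0],"twist": [0,0,-0.7]}
  ]
}}

```text
clock: 4.3
ee_pos: [0.5312, -0.0499, 0.2137]
orientation: [[0.981, -0.196, 0.0], [-0.196, -0.981, 0.0], [0.0, -0.0, -1.0]]
force: [-0.6, -0.3, 0.7]
opening: 0.0851
grip_force: 0.1
```

```bash
python3 see.py b
```

```text
4.3 [ 0.5312 -0.0499  0.2137] [-0.6 -0.3  0.7]
```

View pics/b.png

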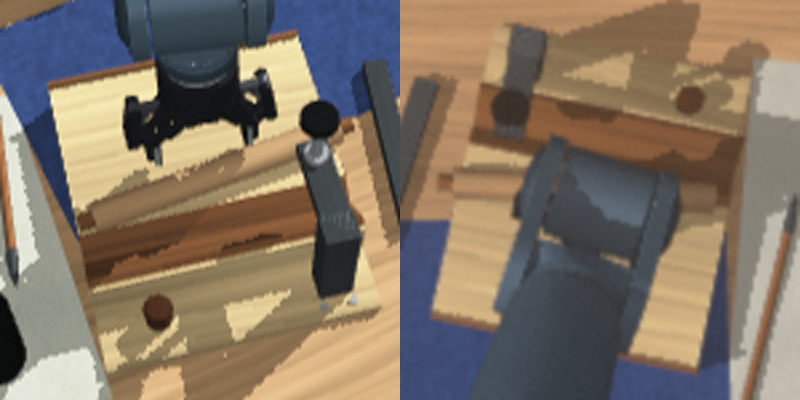

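The roller has rolled ahead but is still askew: left tenon (440,182), right end (715,200) in the top crop. The gripper is now square to the jig, so I'll push on.

Emit:
{"api": "play_rows", "payload": {
  "targets": [
    {"hand": 85,"delta_pos": [3,-0.6,0],"twist": [0,0,0]},
    {"hand": 85,"delta_pos": [3,-0.6,0],"twist": [0,0,0]},
    {"hand": 85,"delta_pos": [3,-0.6,0],"twist": [0,0,0]},
    {"hand": 85,"delta_pos": [3,-0.6,0],"twist": [0,0,0]},
    {"hand": 85,"delta_pos": [0,0,0],"twist": [0,0,0]}
  ]
}}

```text
clock: 4.9
ee_pos: [0.5435, -0.0524, 0.2138]
orientation: [[0.981, -0.195, 0.001], [-0.195, -0.981, -0.0], [0.001, 0.0, -1.0]]
force: [-0.1, -0.2, -0.3]
opening: 0.0849
grip_force: 0.0
```

Emit:
{"api": "play_rows", "payload": {
  "targets": [
    {"hand": 85,"delta_pos": [3,-0.6,0],"twist": [0,0,0]},
    {"hand": 85,"delta_pos": [3,-0.6,0],"twist": [0,0,0]},
    {"hand": 85,"delta_pos": [3,-0.6,0],"twist": [0,0,0]},
    {"hand": 85,"delta_pos": [3,-0.6,0],"twist": [0,0,0]},
    {"hand": 85,"delta_pos": [0,0,0],"twist": [0,0,0]}
  ]
}}

```text
clock: 5.4
ee_pos: [0.5555, -0.0548, 0.2138]
orientation: [[0.981, -0.195, 0.001], [-0.195, -0.981, -0.0], [0.001, 0.0, -1.0]]
force: [0.0, 0.2, 0.6]
opening: 0.0848
grip_force: 0.0
```

```bash
python3 see.py c
```

```text
5.4 [ 0.5555 -0.0548  0.2138] [0.  0.2 0.6]
```

View pics/c.png

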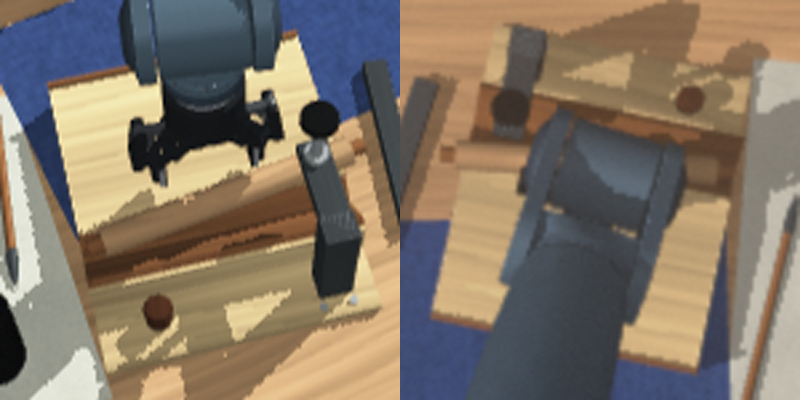

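The roller's -y end is over the vee edge and its +y end, left tenon at (445,155) in the top crop, is still on the deck. I'll push until it drops.

Emit:
{"api": "play_rows", "payload": {
  "targets": [
    {"hand": 85,"delta_pos": [3,-0.6,0],"twist": [0,0,0]},
    {"hand": 85,"delta_pos": [3,-0.6,0],"twist": [0,0,0]},
    {"hand": 85,"delta_pos": [3,-0.6,0],"twist": [0,0,0]},
    {"hand": 85,"delta_pos": [3,-0.6,0],"twist": [0,0,0]},
    {"hand": 85,"delta_pos": [2,-0.4,0],"twist": [0,0,0]}
  ]
}}

```text
clock: 6.0
ee_pos: [0.5694, -0.0575, 0.2137]
orientation: [[0.981, -0.195, 0.0], [-0.195, -0.981, -0.0], [0.0, 0.0, -1.0]]
force: [0.5, -0.5, 1.3]
opening: 0.085
grip_force: 0.0
```

Emit:
{"api": "play_rows", "payload": {
  "targets": [
    {"hand": 85,"delta_pos": [2,-0.4,0],"twist": [0,0,0]},
    {"hand": 85,"delta_pos": [0,0,0],"twist": [0,0,0]},
    {"hand": 85,"delta_pos": [0,0,0],"twist": [0,0,0]},
    {"hand": 85,"delta_pos": [0,0,0],"twist": [0,0,0]}
  ]
}}

```text
clock: 6.4
ee_pos: [0.5709, -0.0578, 0.2136]
orientation: [[0.981, -0.195, -0.0], [-0.195, -0.981, 0.0], [-0.0, -0.0, -1.0]]
force: [0.5, 0.1, -0.5]
opening: 0.0852
grip_force: 0.0
```

Emit:
{"api": "play_rows", "payload": {
  "targets": [
    {"hand": 85,"delta_pos": [-20,4,5],"twist": [0,0,0]},
    {"hand": 85,"delta_pos": [-40,8,35],"twist": [0,0,0]},
    {"hand": 85,"delta_pos": [-40,8,45],"twist": [0,0,0]},
    {"hand": 85,"delta_pos": [-25,0,45],"twist": [0,0,0]},
    {"hand": 85,"delta_pos": [0,0,0],"twist": [0,0,0]}
  ]
}}

```text
clock: 6.9
ee_pos: [0.4562, -0.0398, 0.3387]
orientation: [[0.981, -0.195, 0.012], [-0.195, -0.981, -0.004], [0.013, 0.002, -1.0]]
force: [1.6, 0.6, 0.8]
opening: 0.0851
grip_force: 0.0
```

```bash
python3 see.py d
```

```text
6.9 [ 0.4562 -0.0398  0.3387] [1.6 0.6 0.8]
```

View pics/d.png

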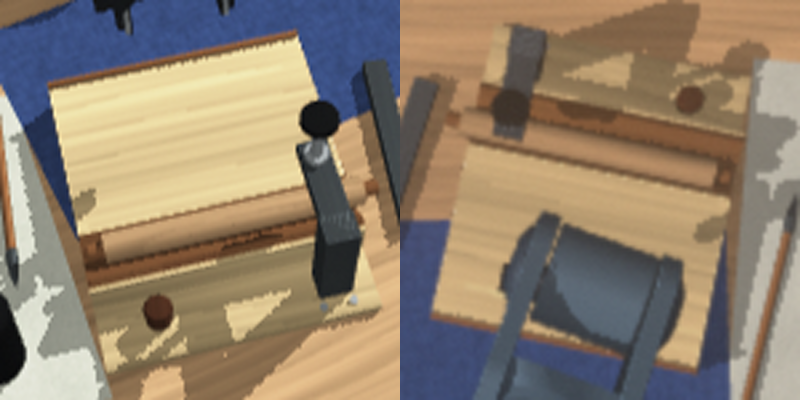

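The roller lies settled in the vee. In the top crop its tenon ends are at (448,117) and (730,178), so it sits towards +y. I'll measure how far.

```bash
python3 - <<'E'
from h import *
T=dict(np.load('pics/dt.png.npz'));S=dict(np.load('pics/ds.png.npz'))
t=lambda u,v:((u-400)*.3+245-.35,v*.3+150-.35); s=lambda u,v:(u*.375+190-.3,v*.375+180-.3)
ex=np.array([.981,-.194]);ey=np.array([.194,.981]);o=np.array([.610,-.068])
for n,p in dict(tenP=onz(T,*t(448,117),.041),tenM=onz(T,*t(731,178),.041),dowM=onz(T,*t(717,172),.041),vM=onz(T,*t(748,137),.056),vP=onz(T,*t(485,83),.056),
  dM=onz(T,*t(729,197),.040),dP=onz(T,*t(470,143),.040),sP=onz(S,*s(377,188),.041),sM=onz(S,*s(83,252),.041),sdM=onz(S,*s(104,246),.041),svM=onz(S,*s(89,292),.056),sdeckM=onz(S,*s(78,236),.040),sdeckP=onz(S,*s(349,176),.04)).items():
    d=p[:2]-o;print(n,np.round(p*1e3),'jig',np.round([d@ex*1e3,d@ey*1e3],1))
E
```

```text
tenP [638.  90.  41.] jig [ -2.8 160.2]
tenM [ 581. -195.   41.] jig [  -3.7 -130.6]
dowM [ 587. -181.   41.] jig [  -0.7 -115.7]
vM [ 621. -210.   56.] jig [  38.1 -137.4]
vP [671.  53.  56.] jig [ 36.4 130.3]
dM [ 562. -194.   40.] jig [ -22.8 -132.5]
dP [612.  67.  40.] jig [-23.8 133.1]
sP [641.  89.  41.] jig [ -0.4 160.3]
sM [ 581. -199.   41.] jig [  -3.3 -134.2]
sdM [ 583. -178.   41.] jig [  -4.6 -113.4]
svM [ 629. -210.   56.] jig [  45.8 -135.8]
sdeckM [ 562. -197.   40.] jig [ -21.8 -135.8]
sdeckP [616.  71.  40.] jig [-20.7 137.7]
```

The roller sits about 14 mm towards +y and overhangs the vee end, so I'll nudge it back by its +y end with closed, tilted fingers.

Emit:
{"api": "play_rows", "payload": {
  "targets": [
    {"hand": 40,"delta_pos": [19.5,17.7,13],"twist": [0,0,8.5]},
    {"hand": 0,"delta_pos": [19.5,17.7,13],"twist": [0,0,8.5]},
    {"hand": 0,"delta_pos": [19.5,17.7,13],"twist": [0,0,8.5]},
    {"hand": 0,"delta_pos": [19.5,17.7,13],"twist": [0,0,8.5]},
    {"hand": 0,"delta_pos": [19.5,17.7,13],"twist": [0,0,8.5]}
  ],
  "force": 20
}}

```text
clock: 7.5
ee_pos: [0.5551, 0.0496, 0.3949]
orientation: [[0.852, 0.524, -0.004], [0.524, -0.852, 0.001], [-0.003, -0.003, -1.0]]
force: [1.1, 0.1, -0.7]
opening: 0.0117
grip_force: 0.0
```

Emit:
{"api": "play_rows", "payload": {
  "targets": [
    {"hand": 0,"delta_pos": [19.5,17.7,0],"twist": [0,0,8.5]},
    {"hand": 0,"delta_pos": [19.5,17.7,0],"twist": [0,0,8.5]},
    {"hand": 0,"delta_pos": [19.5,17.7,0],"twist": [0,0,8.5]},
    {"hand": 0,"delta_pos": [19.5,17.7,0],"twist": [0,0,8.5]},
    {"hand": 0,"delta_pos": [19.5,17.7,0],"twist": [0,0,8.5]}
  ]
}}

```text
clock: 8.0
ee_pos: [0.6527, 0.1381, 0.3937]
orientation: [[0.274, 0.962, -0.005], [0.962, -0.274, -0.0], [-0.001, -0.005, -1.0]]
force: [0.1, -1.3, 0.1]
opening: -0.0001
grip_force: 0.0
```

Emit:
{"api": "play_rows", "payload": {
  "targets": [
    {"hand": 0,"delta_pos": [0,0,0],"twist": [0,0,5]},
    {"hand": 0,"delta_pos": [0,0,0],"twist": [-7.8,1.55,0]},
    {"hand": 0,"delta_pos": [0,0,-40],"twist": [0,0,0]},
    {"hand": 0,"delta_pos": [0,0,-40],"twist": [0,0,0]},
    {"hand": 0,"delta_pos": [0,0,0],"twist": [0,0,0]}
  ]
}}

```text
clock: 8.5
ee_pos: [0.6493, 0.1372, 0.307]
orientation: [[0.191, 0.981, -0.044], [0.971, -0.195, -0.136], [-0.142, -0.017, -0.99]]
force: [-1.6, 0.0, -0.8]
opening: 0.0003
grip_force: 0.0
```

Emit:
{"api": "play_rows", "payload": {
  "targets": [
    {"hand": 0,"delta_pos": [1,0,-45],"twist": [0,0,0]},
    {"hand": 0,"delta_pos": [1,0,-40],"twist": [0,0,0]},
    {"hand": 0,"delta_pos": [0,0,-12],"twist": [0,0,0]},
    {"hand": 0,"delta_pos": [0,0,0],"twist": [0,0,0]},
    {"hand": 0,"delta_pos": [0,0,0],"twist": [0,0,0]}
  ]
}}

```text
clock: 9.0
ee_pos: [0.6547, 0.1373, 0.2222]
orientation: [[0.193, 0.981, -0.024], [0.971, -0.195, -0.136], [-0.138, 0.003, -0.99]]
force: [0.4, 0.7, 0.6]
opening: 0.0001
grip_force: 0.0
```

Emit:
{"api": "play_rows", "payload": {
  "targets": [
    {"hand": 0,"delta_pos": [-0.8,-4,0],"twist": [0,0,0]},
    {"hand": 0,"delta_pos": [-0.8,-4,0],"twist": [0,0,0]},
    {"hand": 0,"delta_pos": [-0.4,-2,0],"twist": [0,0,0]},
    {"hand": 0,"delta_pos": [-0.4,-2,0],"twist": [0,0,0]},
    {"hand": 0,"delta_pos": [0,0,0],"twist": [0,0,0]}
  ]
}}

```text
clock: 9.5
ee_pos: [0.6512, 0.1249, 0.2203]
orientation: [[0.193, 0.981, -0.027], [0.971, -0.195, -0.136], [-0.138, 0.0, -0.99]]
force: [-0.4, -0.3, -1.1]
opening: 0.0004
grip_force: 0.0
```

Emit:
{"api": "play_rows", "payload": {
  "targets": [
    {"hand": 0,"delta_pos": [-0.4,-2,0],"twist": [0,0,0]},
    {"hand": 0,"delta_pos": [-0.4,-2,0],"twist": [0,0,0]},
    {"hand": 0,"delta_pos": [-0.4,-2,0],"twist": [0,0,0]},
    {"hand": 0,"delta_pos": [0,0,0],"twist": [0,0,0]}
  ]
}}

```text
clock: 9.9
ee_pos: [0.6501, 0.119, 0.2201]
orientation: [[0.193, 0.981, -0.027], [0.971, -0.195, -0.136], [-0.138, 0.0, -0.99]]
force: [0.3, -0.2, 0.9]
opening: -0.0
grip_force: 0.2
```

```bash
python3 see.py e
```

```text
9.9 [0.6501 0.119  0.2201] [ 0.3 -0.2  0.9]
```

View pics/e.png

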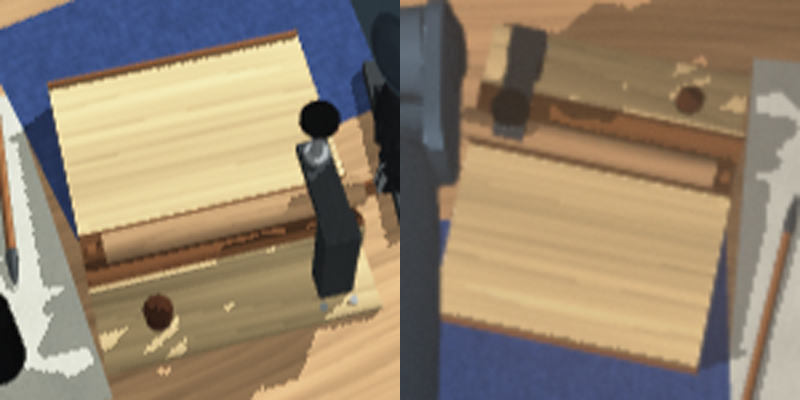

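The roller has not moved: its -y shoulder is still at (716,172) in the top crop. The tip is at about z 49, too high, so I'll back off, lower 10 mm and push again.

Emit:
{"api": "play_rows", "payload": {
  "targets": [
    {"hand": 0,"delta_pos": [2,10,0],"twist": [0,0,0]},
    {"hand": 0,"delta_pos": [0,0,-5],"twist": [0,0,0]},
    {"hand": 0,"delta_pos": [0,0,-6],"twist": [0,0,0]},
    {"hand": 0,"delta_pos": [0,0,0],"twist": [0,0,0]},
    {"hand": 0,"delta_pos": [0,0,0],"twist": [0,0,0]}
  ]
}}

```text
clock: 10.5
ee_pos: [0.6518, 0.1291, 0.2083]
orientation: [[0.193, 0.981, -0.028], [0.971, -0.195, -0.136], [-0.139, -0.001, -0.99]]
force: [-0.2, 0.8, 0.1]
opening: -0.0002
grip_force: 0.0
```

Emit:
{"api": "play_rows", "payload": {
  "targets": [
    {"hand": 0,"delta_pos": [-0.8,-4,0],"twist": [0,0,0]},
    {"hand": 0,"delta_pos": [-0.8,-4,0],"twist": [0,0,0]},
    {"hand": 0,"delta_pos": [-0.4,-2,0],"twist": [0,0,0]},
    {"hand": 0,"delta_pos": [-0.4,-2,0],"twist": [0,0,0]},
    {"hand": 0,"delta_pos": [0,0,0],"twist": [0,0,0]}
  ]
}}

```text
clock: 11.0
ee_pos: [0.6497, 0.1168, 0.2092]
orientation: [[0.193, 0.981, -0.027], [0.971, -0.195, -0.136], [-0.138, 0.0, -0.99]]
force: [-0.7, -0.4, 0.2]
opening: -0.0003
grip_force: 0.0
```

```bash
cat > prof.py <<'E'
import sys
from h import *
ex=np.array([.981,-.194]);ey=np.array([.194,.981]);o=np.array([.609,-.069])
def prof(c):
    g=c['pixels'].astype(np.float32).mean(2);ys=np.arange(-.140,-.08,.002);r=[]
    for y in ys:
        uv=[proj(c,[*(o+ey*y+ex*x),.055]) for x in(-.004,-.002,0,.002)]
        r.append(np.mean([cv2.getRectSubPix(g,(1,1),tuple(map(float,p)))[0,0] for p in uv]))
    r=np.array(r); m=(r[:3].min()+r[-8:].mean())/2; i=np.where(r<m)[0].max()
    return 1e3*(ys[i]+.002*(m-r[i])/(r[i+1]-r[i]))
n=sys.argv[1]
for cam,k in(('scene','s'),('top','t')):
    c=snap(cam,n+k+'.png');print(cam,'before',prof(dict(np.load(f'pics/d{k}.png.npz'))).round(1),'now',prof(c).round(1))
s=get_state();print(s['clock'],s['ee_pos'],np.round(s['force'],1))
E
python3 prof.py f
```

```text
scene before -112.3 now -119.3
top before -110.8 now -117.5
11.1 [0.64964413 0.11703498 0.20906775] [ 0.3  0.1 -0.2]
```

Emit:
{"api": "play_rows", "payload": {
  "targets": [
    {"hand": 0,"delta_pos": [-0.4,-2,0],"twist": [0,0,0]},
    {"hand": 0,"delta_pos": [-0.4,-2,0],"twist": [0,0,0]},
    {"hand": 0,"delta_pos": [-0.4,-2,0],"twist": [0,0,0]},
    {"hand": 0,"delta_pos": [0,0,0],"twist": [0,0,0]}
  ]
}}

```text
clock: 11.5
ee_pos: [0.6484, 0.111, 0.2091]
orientation: [[0.193, 0.981, -0.027], [0.971, -0.195, -0.136], [-0.138, 0.0, -0.99]]
force: [-1.3, 1.2, -0.1]
opening: -0.0002
grip_force: 0.3
```

```bash
python3 prof.py g
```

```text
scene before -112.3 now -125.2
top before -110.8 now -123.2
11.6 [0.64843648 0.11105687 0.20902912] [-0.6 -0.4 -0.1]
```

The roller is now within about 3 mm of centre. I'll retreat, straighten the tool and go above the cap.

Emit:
{"api": "play_rows", "payload": {
  "targets": [
    {"hand": 0,"delta_pos": [5,25,0],"twist": [0,0,0]},
    {"hand": 0,"delta_pos": [0,0,45],"twist": [0,0,0]},
    {"hand": 0,"delta_pos": [0,0,45],"twist": [0,0,0]},
    {"hand": 0,"delta_pos": [0,0,45],"twist": [0,0,0]},
    {"hand": 0,"delta_pos": [0,0,45],"twist": [0,0,0]}
  ]
}}

```text
clock: 12.1
ee_pos: [0.6532, 0.1361, 0.3906]
orientation: [[0.193, 0.981, -0.027], [0.971, -0.195, -0.136], [-0.139, -0.0, -0.99]]
force: [0.6, -0.7, 0.7]
opening: 0.0
grip_force: 0.0
```

Emit:
{"api": "play_rows", "payload": {
  "targets": [
    {"hand": 0,"delta_pos": [0,0,31],"twist": [7.8,-1.55,0]},
    {"hand": 0,"delta_pos": [-9,-37,0],"twist": [0,0,0]},
    {"hand": 0,"delta_pos": [-9,-37,0],"twist": [0,0,0]},
    {"hand": 0,"delta_pos": [-9,-36,0],"twist": [0,0,0]},
    {"hand": 0,"delta_pos": [0,0,0],"twist": [0,0,0]}
  ]
}}

```text
clock: 12.6
ee_pos: [0.6257, 0.0227, 0.4199]
orientation: [[0.199, 0.98, -0.001], [0.98, -0.199, -0.001], [-0.002, -0.0, -1.0]]
force: [0.0, 0.6, 0.5]
opening: 0.0
grip_force: 0.0
```

Emit:
{"api": "play_rows", "payload": {
  "targets": [
    {"hand": 0,"delta_pos": [0,0,0],"twist": [0,0,0]},
    {"hand": 0,"delta_pos": [0,0,0],"twist": [0,0,0]}
  ]
}}

```text
clock: 12.8
ee_pos: [0.6265, 0.0268, 0.4199]
orientation: [[0.194, 0.981, -0.0], [0.981, -0.194, 0.0], [0.0, -0.0, -1.0]]
force: [0.3, 0.6, 0.7]
opening: 0.0001
grip_force: 0.0
```

```bash
python3 prof.py i
```

```text
scene before -112.3 now -125.2
top before -110.8 now -123.3
12.9 [0.62657324 0.02717358 0.41985749] [-0.9  0.4  0.2]
```

Emit:
{"api": "play_rows", "payload": {
  "targets": [
    {"hand": 0,"delta_pos": [0.5,-0.5,-30],"twist": [0,0,0]},
    {"hand": 0,"delta_pos": [0,0,-8],"twist": [0,0,0]},
    {"hand": 0,"delta_pos": [0,0,0],"twist": [0,0,0]}
  ]
}}

```text
clock: 13.2
ee_pos: [0.6265, 0.0264, 0.3798]
orientation: [[0.194, 0.981, -0.004], [0.981, -0.194, 0.001], [-0.0, -0.004, -1.0]]
force: [0.6, 0.1, 0.5]
opening: 0.0003
grip_force: 0.0
```

Emit:
{"api": "play_rows", "payload": {
  "targets": [
    {"hand": 0,"delta_pos": [0,0,-3],"twist": [0,0,0]},
    {"hand": 0,"delta_pos": [0,0,-3],"twist": [0,0,0]},
    {"hand": 0,"delta_pos": [0,0,0],"twist": [0,0,0]}
  ]
}}

```text
clock: 13.5
ee_pos: [0.627, 0.0257, 0.3764]
orientation: [[0.195, 0.981, 0.001], [0.981, -0.195, -0.0], [0.0, 0.001, -1.0]]
force: [-0.3, 1.0, -0.5]
opening: 0.0003
grip_force: 0.0
```

Emit:
{"api": "play_rows", "payload": {
  "targets": [
    {"hand": 0,"delta_pos": [0,0,-3],"twist": [0,0,0]},
    {"hand": 0,"delta_pos": [0,0,-3],"twist": [0,0,0]},
    {"hand": 0,"delta_pos": [0,0,-3],"twist": [0,0,0]}
  ]
}}

```text
clock: 13.8
ee_pos: [0.6272, 0.0257, 0.3691]
orientation: [[0.195, 0.981, 0.002], [0.981, -0.195, -0.0], [0.0, 0.002, -1.0]]
force: [-3.1, -0.1, 8.4]
opening: -0.0002
grip_force: 4.0
```

Emit:
{"api": "play_rows", "payload": {
  "targets": [
    {"hand": 0,"delta_pos": [0,0,-2],"twist": [0,0,0]},
    {"hand": 0,"delta_pos": [0,0,-2],"twist": [0,0,0]},
    {"hand": 0,"delta_pos": [0,0,0],"twist": [0,0,0]}
  ]
}}

```text
clock: 14.1
ee_pos: [0.6272, 0.0257, 0.3648]
orientation: [[0.195, 0.981, 0.002], [0.981, -0.195, -0.0], [0.0, 0.002, -1.0]]
force: [-1.1, 0.3, 6.1]
opening: 0.0
grip_force: 3.0
```

Emit:
{"api": "play_rows", "payload": {
  "targets": [
    {"hand": 0,"delta_pos": [0,0,-2],"twist": [0,0,0]},
    {"hand": 0,"delta_pos": [0,0,-2],"twist": [0,0,0]},
    {"hand": 0,"delta_pos": [0,0,-2],"twist": [0,0,0]},
    {"hand": 0,"delta_pos": [0,0,-2],"twist": [0,0,0]},
    {"hand": 0,"delta_pos": [0,0,-1],"twist": [0,0,0]}
  ]
}}

```text
clock: 14.6
ee_pos: [0.6273, 0.0257, 0.356]
orientation: [[0.195, 0.981, 0.002], [0.981, -0.195, -0.0], [0.0, 0.002, -1.0]]
force: [-3.2, 0.0, 7.9]
opening: 0.0003
grip_force: 3.9
```

Emit:
{"api": "play_rows", "payload": {
  "targets": [
    {"hand": 0,"delta_pos": [0,0,-0.6],"twist": [0,0,0]},
    {"hand": 0,"delta_pos": [0,0,-0.6],"twist": [0,0,0]}
  ]
}}

```text
clock: 14.8
ee_pos: [0.6273, 0.0257, 0.3549]
orientation: [[0.195, 0.981, 0.002], [0.981, -0.195, -0.0], [0.0, 0.002, -1.0]]
force: [-2.9, 1.2, 7.6]
opening: 0.0002
grip_force: 3.9
```

Emit:
{"api": "play_rows", "payload": {
  "targets": [
    {"hand": 0,"delta_pos": [0,0,-0.6],"twist": [0,0,0]},
    {"hand": 0,"delta_pos": [0,0,-0.6],"twist": [0,0,0]}
  ]
}}

```text
clock: 15.0
ee_pos: [0.6273, 0.0257, 0.3537]
orientation: [[0.195, 0.981, 0.002], [0.981, -0.195, -0.0], [0.0, 0.002, -1.0]]
force: [-3.9, 0.1, 7.2]
opening: -0.0001
grip_force: 3.9
```

Emit:
{"api": "play_rows", "payload": {
  "targets": [
    {"hand": 0,"delta_pos": [0,0,-0.6],"twist": [0,0,0]},
    {"hand": 0,"delta_pos": [0,0,-0.6],"twist": [0,0,0]}
  ]
}}

```text
clock: 15.2
ee_pos: [0.6273, 0.0257, 0.3526]
orientation: [[0.195, 0.981, 0.002], [0.981, -0.195, -0.0], [0.0, 0.002, -1.0]]
force: [-2.7, 0.3, 7.6]
opening: -0.0001
grip_force: 3.9
```

Emit:
{"api": "play_rows", "payload": {
  "targets": [
    {"hand": 0,"delta_pos": [0,0,-0.5],"twist": [0,0,0]},
    {"hand": 0,"delta_pos": [0,0,-0.5],"twist": [0,0,0]}
  ]
}}

```text
clock: 15.4
ee_pos: [0.6273, 0.0257, 0.3515]
orientation: [[0.195, 0.981, 0.002], [0.981, -0.195, -0.0], [0.0, 0.002, -1.0]]
force: [-2.6, 0.2, 7.7]
opening: -0.0
grip_force: 3.9
```

Emit:
{"api": "play_rows", "payload": {
  "targets": [
    {"hand": 0,"delta_pos": [0,0,-0.6],"twist": [0,0,0]},
    {"hand": 0,"delta_pos": [0,0,-0.5],"twist": [0,0,0]}
  ]
}}

```text
clock: 15.6
ee_pos: [0.6273, 0.0257, 0.3504]
orientation: [[0.195, 0.981, 0.002], [0.981, -0.195, -0.0], [0.0, 0.002, -1.0]]
force: [-3.2, 0.7, 7.8]
opening: -0.0
grip_force: 3.9
```

Emit:
{"api": "play_rows", "payload": {
  "targets": [
    {"hand": 0,"delta_pos": [0,0,-0.6],"twist": [0,0,0]},
    {"hand": 0,"delta_pos": [0,0,-0.5],"twist": [0,0,0]}
  ]
}}

```text
clock: 15.8
ee_pos: [0.6273, 0.0257, 0.3493]
orientation: [[0.195, 0.981, 0.002], [0.981, -0.195, -0.0], [0.0, 0.002, -1.0]]
force: [-2.8, 0.5, 7.9]
opening: -0.0002
grip_force: 3.9
```

Emit:
{"api": "play_rows", "payload": {
  "targets": [
    {"hand": 0,"delta_pos": [0,0,-0.6],"twist": [0,0,0]},
    {"hand": 0,"delta_pos": [0,0,-0.5],"twist": [0,0,0]}
  ]
}}

```text
clock: 16.0
ee_pos: [0.6273, 0.0257, 0.3482]
orientation: [[0.195, 0.981, 0.002], [0.981, -0.195, -0.0], [0.0, 0.002, -1.0]]
force: [-3.7, 0.2, 7.0]
opening: 0.0003
grip_force: 3.9
```

Emit:
{"api": "play_rows", "payload": {
  "targets": [
    {"hand": 0,"delta_pos": [0,0,-0.6],"twist": [0,0,0]},
    {"hand": 0,"delta_pos": [0,0,-0.5],"twist": [0,0,0]}
  ]
}}

```text
clock: 16.2
ee_pos: [0.6273, 0.0257, 0.3471]
orientation: [[0.195, 0.981, 0.002], [0.981, -0.195, -0.0], [0.0, 0.002, -1.0]]
force: [-3.7, -0.9, 7.3]
opening: 0.0003
grip_force: 3.9
```

Emit:
{"api": "play_rows", "payload": {
  "targets": [
    {"hand": 0,"delta_pos": [0,0,-0.6],"twist": [0,0,0]},
    {"hand": 0,"delta_pos": [0,0,-0.5],"twist": [0,0,0]}
  ]
}}

```text
clock: 16.4
ee_pos: [0.6273, 0.0257, 0.346]
orientation: [[0.195, 0.981, 0.002], [0.981, -0.195, -0.0], [0.0, 0.002, -1.0]]
force: [-3.2, 1.3, 8.2]
opening: -0.0
grip_force: 3.9
```

Emit:
{"api": "play_rows", "payload": {
  "targets": [
    {"hand": 0,"delta_pos": [0,0,-0.6],"twist": [0,0,0]},
    {"hand": 0,"delta_pos": [0,0,-0.5],"twist": [0,0,0]}
  ]
}}

```text
clock: 16.6
ee_pos: [0.6273, 0.0257, 0.3449]
orientation: [[0.195, 0.981, 0.002], [0.981, -0.195, -0.0], [0.0, 0.002, -1.0]]
force: [-4.0, 0.3, 7.2]
opening: 0.0003
grip_force: 3.9
```

Emit:
{"api": "play_rows", "payload": {
  "targets": [
    {"hand": 0,"delta_pos": [0,0,-0.6],"twist": [0,0,0]},
    {"hand": 0,"delta_pos": [0,0,-0.5],"twist": [0,0,0]}
  ]
}}

```text
clock: 16.8
ee_pos: [0.6273, 0.0257, 0.3438]
orientation: [[0.195, 0.981, 0.002], [0.981, -0.195, -0.0], [0.0, 0.002, -1.0]]
force: [-3.3, -0.2, 7.9]
opening: -0.0003
grip_force: 3.9
```

Emit:
{"api": "play_rows", "payload": {
  "targets": [
    {"hand": 0,"delta_pos": [0,0,-0.6],"twist": [0,0,0]},
    {"hand": 0,"delta_pos": [0,0,-0.5],"twist": [0,0,0]}
  ]
}}

```text
clock: 17.0
ee_pos: [0.6273, 0.0257, 0.3427]
orientation: [[0.195, 0.981, 0.002], [0.981, -0.195, -0.0], [0.0, 0.002, -1.0]]
force: [-3.3, 1.0, 7.6]
opening: -0.0002
grip_force: 3.9
```

Emit:
{"api": "play_rows", "payload": {
  "targets": [
    {"hand": 0,"delta_pos": [0,0,-0.6],"twist": [0,0,0]},
    {"hand": 0,"delta_pos": [0,0,-0.5],"twist": [0,0,0]}
  ]
}}

```text
clock: 17.2
ee_pos: [0.6273, 0.0257, 0.3416]
orientation: [[0.195, 0.981, 0.002], [0.981, -0.195, -0.0], [0.0, 0.002, -1.0]]
force: [-3.5, -0.3, 7.5]
opening: 0.0003
grip_force: 3.9
```

Emit:
{"api": "play_rows", "payload": {
  "targets": [
    {"hand": 0,"delta_pos": [0,0,-0.6],"twist": [0,0,0]},
    {"hand": 0,"delta_pos": [0,0,-0.5],"twist": [0,0,0]}
  ]
}}

```text
clock: 17.4
ee_pos: [0.6273, 0.0257, 0.3405]
orientation: [[0.195, 0.981, 0.002], [0.981, -0.195, -0.0], [0.0, 0.002, -1.0]]
force: [-3.2, 0.4, 7.0]
opening: -0.0
grip_force: 3.9
```

Emit:
{"api": "play_rows", "payload": {
  "targets": [
    {"hand": 0,"delta_pos": [0,0,-0.6],"twist": [0,0,0]},
    {"hand": 0,"delta_pos": [0,0,-0.5],"twist": [0,0,0]}
  ]
}}

```text
clock: 17.6
ee_pos: [0.6273, 0.0257, 0.3394]
orientation: [[0.195, 0.981, 0.002], [0.981, -0.195, -0.0], [0.0, 0.002, -1.0]]
force: [-3.1, 1.3, 8.4]
opening: -0.0003
grip_force: 3.9
```

Emit:
{"api": "play_rows", "payload": {
  "targets": [
    {"hand": 0,"delta_pos": [0,0,-0.6],"twist": [0,0,0]},
    {"hand": 0,"delta_pos": [0,0,-0.5],"twist": [0,0,0]}
  ]
}}

```text
clock: 17.8
ee_pos: [0.6273, 0.0256, 0.3383]
orientation: [[0.195, 0.981, 0.002], [0.981, -0.195, -0.0], [0.0, 0.002, -1.0]]
force: [-3.1, 0.1, 8.5]
opening: -0.0
grip_force: 3.9
```

Emit:
{"api": "play_rows", "payload": {
  "targets": [
    {"hand": 0,"delta_pos": [0,0,-0.6],"twist": [0,0,0]},
    {"hand": 0,"delta_pos": [0,0,-0.5],"twist": [0,0,0]}
  ]
}}

```text
clock: 18.0
ee_pos: [0.6273, 0.0257, 0.3371]
orientation: [[0.195, 0.981, 0.002], [0.981, -0.195, -0.0], [0.0, 0.002, -1.0]]
force: [-2.8, -0.0, 7.9]
opening: 0.0001
grip_force: 3.9
```

Emit:
{"api": "play_rows", "payload": {
  "targets": [
    {"hand": 0,"delta_pos": [0,0,-0.6],"twist": [0,0,0]},
    {"hand": 0,"delta_pos": [0,0,-0.5],"twist": [0,0,0]}
  ]
}}

```text
clock: 18.2
ee_pos: [0.6273, 0.0257, 0.336]
orientation: [[0.195, 0.981, 0.002], [0.981, -0.195, -0.0], [0.0, 0.002, -1.0]]
force: [-3.1, 0.5, 8.6]
opening: -0.0007
grip_force: 3.9
```

Emit:
{"api": "play_rows", "payload": {
  "targets": [
    {"hand": 0,"delta_pos": [0,0,-0.6],"twist": [0,0,0]},
    {"hand": 0,"delta_pos": [0,0,-0.5],"twist": [0,0,0]}
  ]
}}

```text
clock: 18.4
ee_pos: [0.6273, 0.0257, 0.335]
orientation: [[0.195, 0.981, 0.002], [0.981, -0.195, -0.0], [0.0, 0.002, -1.0]]
force: [-3.7, 0.6, 7.6]
opening: -0.0002
grip_force: 3.9
```

Emit:
{"api": "play_rows", "payload": {
  "targets": [
    {"hand": 0,"delta_pos": [0,0,-0.6],"twist": [0,0,0]},
    {"hand": 0,"delta_pos": [0,0,-0.5],"twist": [0,0,0]}
  ]
}}

```text
clock: 18.6
ee_pos: [0.6273, 0.0257, 0.3338]
orientation: [[0.195, 0.981, 0.002], [0.981, -0.195, -0.0], [0.0, 0.002, -1.0]]
force: [-3.6, 0.4, 8.3]
opening: -0.0
grip_force: 3.9
```

Emit:
{"api": "play_rows", "payload": {
  "targets": [
    {"hand": 0,"delta_pos": [0,0,-0.6],"twist": [0,0,0]},
    {"hand": 0,"delta_pos": [0,0,-0.5],"twist": [0,0,0]}
  ]
}}

```text
clock: 18.8
ee_pos: [0.6273, 0.0257, 0.333]
orientation: [[0.195, 0.981, 0.002], [0.981, -0.195, -0.0], [0.0, 0.002, -1.0]]
force: [-5.0, 0.6, 9.2]
opening: -0.0001
grip_force: 5.0
```

Emit:
{"api": "play_rows", "payload": {
  "targets": [
    {"hand": 0,"delta_pos": [0,0,-0.5],"twist": [0,0,0]},
    {"hand": 0,"delta_pos": [0,0,0],"twist": [0,0,0]}
  ]
}}

```text
clock: 19.0
ee_pos: [0.6273, 0.0257, 0.3328]
orientation: [[0.195, 0.981, 0.001], [0.981, -0.195, -0.0], [-0.0, 0.002, -1.0]]
force: [-4.3, -0.4, 10.1]
opening: -0.0003
grip_force: 5.0
```

Emit:
{"api": "play_rows", "payload": {
  "targets": [
    {"hand": 0,"delta_pos": [0,0,-0.4],"twist": [0,0,0]},
    {"hand": 0,"delta_pos": [0,0,-0.4],"twist": [0,0,0]}
  ]
}}

```text
clock: 19.2
ee_pos: [0.6274, 0.0257, 0.3324]
orientation: [[0.195, 0.981, 0.001], [0.981, -0.195, -0.0], [-0.0, 0.002, -1.0]]
force: [-7.0, 0.7, 13.8]
opening: -0.0001
grip_force: 6.5
```

Emit:
{"api": "play_rows", "payload": {
  "targets": [
    {"hand": 0,"delta_pos": [0,0,-0.3],"twist": [0,0,0]}
  ]
}}

```text
clock: 19.3
ee_pos: [0.6274, 0.0257, 0.3323]
orientation: [[0.195, 0.981, 0.001], [0.981, -0.195, -0.0], [-0.0, 0.001, -1.0]]
force: [-6.0, 1.2, 13.9]
opening: -0.0002
grip_force: 6.9
```

```bash
python3 - <<'E'
from h import *
for i in range(6):
    s=get_state();print(np.round(s['force'],1),round(float(s['grip_force']),2),np.round(s['ee_pos'],5));read_camera('top')
E
```

```text
[-6.   1.2 13.9] 6.85 [0.62738 0.02567 0.3323 ]
[-5.6  0.2 13.1] 6.53 [0.62736 0.02571 0.33228]
[-5.7  0.5 12.1] 6.46 [0.62736 0.02571 0.33232]
[-6.5  0.7 13.3] 6.47 [0.62736 0.02571 0.3323 ]
[-5.6  0.  12.5] 6.46 [0.62736 0.02566 0.3323 ]
[-6.1  0.8 12.6] 6.46 [0.62736 0.0257  0.33232]
```

Emit:
{"api": "play_rows", "payload": {
  "targets": [
    {"hand": 0,"delta_pos": [0,0,-0.4],"twist": [0,0,0]}
  ]
}}

```text
clock: 19.7
ee_pos: [0.6274, 0.0257, 0.3321]
orientation: [[0.195, 0.981, 0.001], [0.981, -0.195, -0.0], [-0.0, 0.001, -1.0]]
force: [-7.2, 0.6, 14.1]
opening: 0.0001
grip_force: 7.4
```

The pad now presses with about 6.5–7 N. I'll lift straight off and back away.

Emit:
{"api": "play_rows", "payload": {
  "targets": [
    {"hand": 0,"delta_pos": [0,0,1],"twist": [0,0,0]},
    {"hand": 0,"delta_pos": [0,0,2],"twist": [0,0,0]},
    {"hand": 0,"delta_pos": [0,0,10],"twist": [0,0,0]},
    {"hand": 0,"delta_pos": [0,0,40],"twist": [0,0,0]},
    {"hand": 0,"delta_pos": [0,0,45],"twist": [0,0,0]}
  ]
}}

```text
clock: 20.2
ee_pos: [0.6265, 0.0257, 0.426]
orientation: [[0.195, 0.981, -0.004], [0.981, -0.195, 0.001], [-0.0, -0.004, -1.0]]
force: [1.0, 0.4, 1.0]
opening: 0.0001
grip_force: 0.0
```

Emit:
{"api": "play_rows", "payload": {
  "targets": [
    {"hand": 0,"delta_pos": [-40,0,20],"twist": [0,0,0]},
    {"hand": 0,"delta_pos": [-45,0,0],"twist": [0,0,0]},
    {"hand": 0,"delta_pos": [-45,0,0],"twist": [0,0,0]},
    {"hand": 0,"delta_pos": [0,0,0],"twist": [0,0,0]},
    {"hand": 0,"delta_pos": [0,0,0],"twist": [0,0,0]}
  ]
}}

```text
clock: 20.7
ee_pos: [0.4962, 0.0258, 0.4473]
orientation: [[0.195, 0.981, 0.002], [0.981, -0.195, -0.0], [0.0, 0.002, -1.0]]
force: [-0.6, 0.6, 0.5]
opening: 0.0003
grip_force: 0.0
```

```bash
python3 prof.py z; python3 - <<'E'
from h import *
# cap height now: dark-blob centroid near expected projections
for k,cam in(('s','scene'),('t','top')):
    c=dict(np.load(f'pics/z{k}.png.npz'));print(cam,[proj(c,[.627,.026,z]).round(1).tolist() for z in(.158,.2)])
    g=c['pixels'].max(2)
    u,v=proj(c,[.627,.026,.158]).astype(int);w=g[v-12:v+13,u-12:u+13]<45
    yy,xx=np.nonzero(w);print(xx.mean()+u-12,yy.mean()+v-12,len(xx))
E
```

```text
scene before -112.3 now -125.2
top before -110.8 now -123.1
20.8 [0.49767098 0.02555614 0.4475427 ] [0.4 0.4 0.5]
scene [[309.4, 232.6], [310.3, 223.5]]
307.9428571428571 234.69714285714286 175
top [[277.9, 183.2], [277.9, 181.2]]
nan nan 0<stdin>:7: RuntimeWarning: Mean of empty slice.
  ret = ret.dtype.type(ret / rcount)
```

The cap stays down at about 159 mm and the roller is unmoved in the vee.

```bash
python3 -c "from h import *;print(sign_off())"
```

```text
the job is handed in; nothing more can be done
None
```

The roller rests in the vee, about 3 mm off centre along it after I nudged its +y end back roughly 13 mm, and it is clamped with an estimated 6 to 7 N; the job was handed in at about 21 s with the arm clear.

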